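# All kitchen lights off with one drag along the switch box

### The arm

A 6-joint arm with a two-finger parallel gripper is mounted at the origin on a cart in front of the work surface, level with it; the furniture and walls round the work are solid. World frame = base frame: x ahead of the robot, y to its left, z up, the work surface at z = 0. Lengths are in m, angles in rad, forces in N, time in s.
With the tool pointing down it reaches from about 0.275 to 0.85 m from the base axis. Payload 5.2 kg.
Tool frame: the origin (TCP) lies midway between the tips of the shut fingers; the grasp point (between the pads) lies 19 mm behind it (hold_point_z is the z of the grasp point in the tool frame, in m); z points along the fingers, x is the direction in which the jaws open and shut, and the axes are right-handed (so a half turn about z gives the same grasp; the last joint's range is limited). The gripper opens to 85 mm and grips with 20 to 120 N. Pads are 22 mm wide; open, the fingers measure 114 mm over their backs; the gripper's body (76 mm by 85 mm) begins 54 mm behind the grasp point. The pads swing forward as they close: fully open they stand 13 mm farther back than shut.
Start: joints at [-1.463, 0.259, 1.535, -0, 1.348, -0.203], TCP at [0.168, -0.524, 0.231] pointing down, gripper open.
Joint ranges: [-3.14, 3.14], [-0.91, 2.08], [0.19, 2.58], [-1.22, 4.36], [0.22, 2.71], [-3.12, 3.12]. Speed limits (rad/s): [2.57, 2.57, 3.14, 3.14, 3.14, 3.14].

### API

Orientations are given as a rotation vector (axis times angle).
In Python, from plant import * gives the robot as it stands.
- The arm moves only by the tool apply_moves, never from a script. Its argument "plan" is one flat list of numbers, 7 for each row, row after row: the shift along the tool's x, y, z in m, then the turn, a rotation vector about the tool's x, y, z in rad, then the closure, from 0 (fully open) to 1 (shut). In form: [x, y, z, ax, ay, az, claw, x, y, z, ax, ay, az, claw, ...]. A call has 1 to 10 rows; each row shifts and turns the commanded pose from where the row before left it, along the tool's axes as they then stand; what a row does not reach is not made up. A row lasts 1/10 s, in which the tool goes at most 50 mm and 8.59 degrees, less where a joint would pass 70% of its speed; a pose out of reach is approached as far as the arm can. A call with a gripper value outside its range is refused whole. The fingers move at their own pace and stop on an object; "newtons" is the grip in N (left out, the last holds). Time passes only in rows, so rows that do not move let the fingers close. It gives the time, the measured TCP pose, the force and the opening at its end, in the units of the state.
- state(): the state, without advancing time (a new reading comes with each control period).
- get_image(name): name is "side" or "top"; returns a dict with "image" (400x640x3 uint8, red, green, blue), "K" (3x3 intrinsics, pixels), "xyz" and "attitude" of the camera in the world. Camera axes: x right, y down, z forward; pixel columns grow to the right and rows downward; lengths in m; the calibration is good to about 2 mm. A picture is of the moment at which its call begins. There is no depth.
- close_job(): hands the job in, once; it reports no verdict.
Trained networks look in the newest picture that a camera, given by its name, has taken for a name from the list of things; names that differ only in an ending like _2 or _b are one class to them, and where a whole thing is asked for, a point or a joint stands for the part that bears it (a point fixed in the world has none). Each returns a list of dicts, best first, with "p" (0 to 1); they miss things now and then, are a little off and sometimes report something else, mostly with a low value. They report only what shows in the picture. A call takes as long as a camera call.
- masks_of(query, camera): "mask" (400x640 bool, what is visible of it) and "pixel" ([column, row] in pixels, amid what is visible of it).
The state is a dict: "clock": time; "joints": joint angles; "joint_velocities": joint speeds; "effort": joint torques, N m; "eef_pos": TCP position; "tool_rot": TCP orientation; "force": force on the tool from outside, world axes, zero at the start; "torque": the same for the moment, N m; "gripper_width": opening from 0.0 (shut) to 1.0 (fully open).
Only numpy, scipy, OpenCV 4.12 (cv2) and the standard library are available. Lean on these libraries where they do the work, as an engineer would, in place of code of your own. Each camera call takes 0.05 s, during which the arm holds its last target.

### The job

Switch off all four levers of the long switch box (the one with four levers, not the one with two) in one drag: set a closed fingertip beside the left end of the lever row, as the robot sees it, and run it along the row to the right, so that it knocks over each lever in turn, and do not lift the hand away before the last lever lies over to the right. Leave the short two-lever box switched on.

Things in the scene. Friction and masses are not known exactly. Their poses are not given: they have to be found in the camera images.
- long_box: Long switch box, white plastic, grey metal top, 60 x 225 x 30 mm, fixed, with four levers. Origin: centre of its underside, on the worktop; z up, y along the row to the left as the robot sees it, x away from the robot; turned up to 13 degrees. Hinges at x = 0, y = +75, +29, -17, -63 mm. A finger can be set down left of the row at y = +125 mm; the drag can end at y = -115 mm.
- short_box: Short switch box, 60 x 133 x 30 mm, fixed, same make but only two levers (hinges at y = +29 and -17 mm), both on; to be left alone. Origin and axes as for the long box. It stands behind or in front of the long box, at least 135 mm from it (centres).
- long_box_lever0 (a joint): Lever 1 from the left on the long box. rad: 0 upright; negative = on, leaning to the left (+y), 0.35 at most; positive = off, over to the right (-y), stop at 1.25. Off beyond 0.5. Flat polished steel paddle, 18 mm wide along x, 5 mm thick; hinge at z = 30 mm, rounded tip 40 mm from the hinge.
- long_box_lever1 (a joint): Lever 2 from the left on the long box. rad: 0 upright; negative = on, leaning to the left (+y), 0.35 at most; positive = off, over to the right (-y), stop at 1.25. Off beyond 0.5. Moves at about 1.5 N sideways at its tip and stays where it is left (friction, no spring).
- long_box_lever2 (a joint): Lever 3 from the left on the long box. rad: 0 upright; negative = on, leaning to the left (+y), 0.35 at most; positive = off, over to the right (-y), stop at 1.25. Off beyond 0.5. On, its tip is about 68 mm above the worktop; fully over, its top is about 45 mm above it.
- long_box_lever3 (a joint): Lever 4 from the left on the long box. rad: 0 upright; negative = on, leaning to the left (+y), 0.35 at most; positive = off, over to the right (-y), stop at 1.25. Off beyond 0.5. A fingertip whose end runs 48 to 62 mm above the worktop (55 best) knocks it over and passes across it; much lower, it presses hard on the fallen lever.
- short_box_lever0 (a joint): Lever 1 from the left on the short box, like those of the long box. rad: 0 upright; negative = on, leaning to the left (+y), 0.35 at most; positive = off, over to the right (-y), stop at 1.25. Off beyond 0.5. Must stay on (below 0).
- short_box_lever1 (a joint): Lever 2 from the left on the short box, like those of the long box. rad: 0 upright; negative = on, leaning to the left (+y), 0.35 at most; positive = off, over to the right (-y), stop at 1.25. Off beyond 0.5. Must stay on (below 0).

How it is judged:
By the outcome, as a careful person would: the job done as asked, in the order asked, and still so for the second after the job is handed in, with the robot touching nothing.
It also fails if it takes over 35 s, if anything falls off the work surface, if the arm or the gripper's body presses on something with over 40 N, if the wrist force passes 120 N, or if a joint passes its speed limit or range.

## Working session

There is one attempt and no reset: what is moved stays moved. The work goes in short steps, Python scripts to look and compute and a tool call to move; the robot and the scene stay as the last step left them, time stands still between calls to the robot, and variables do not carry over. Pictures are saved under pics/ and viewed, and the job is handed in when it is done.

Besides the shell and the picture viewer there is one more tool, called after "Emit:" as name(argument=value, ...) on one line, values as JSON. apply_moves: Moves the arm, as the interface text tells. Its arguments: {"type":"object","properties":{"plan":{"type":"array","items":{"type":"number"}},"newtons":{"type":"number"}},"required":["plan"]}

```bash
mkdir -p pics
python3 - <<'E'
from plant import *
import cv2, numpy as np, pickle
print(state())
d={}
for n in ("top","side"):
    g=get_image(n); d[n]=g
    cv2.imwrite(f"pics/{n}0.png",g["image"][:,:,::-1])
    print(n,g["K"],g["xyz"],g["attitude"])
    for q in ("long_box","short_box","long_box_lever0","short_box_lever0"):
        r=masks_of(q,n); d[n,q]=r
        print(q,[(round(a["p"],2),a["pixel"],int(a["mask"].sum())) for a in r])
pickle.dump(d,open("d.pkl","wb"))
E
```

```text
{'clock': 0.0, 'joints': array([-1.46278432e+00,  2.59332669e-01,  1.53609921e+00,  2.00260427e-05,
        1.34799805e+00, -2.02810750e-01]), 'joint_velocities': array([-0.00123709, -0.00045561, -0.00035154,  0.00098449, -0.00051369,
       -0.00115647]), 'effort': array([-1.66877307e-03, -4.46039701e+01, -2.90575093e+01, -3.13189430e-04,
        1.15447314e-02,  4.16135308e-06]), 'eef_pos': array([ 0.16817792, -0.52309669,  0.23047379]), 'tool_rot': array([-2.53740422e+00,  1.85001607e+00,  1.91818512e-03]), 'force': array([0.40485561, 0.72309184, 0.21188946]), 'torque': array([-0.03186517, -0.01377008, -0.00951688]), 'gripper_width': 1.0048582521991867}
top [[517.97296045   0.         316.41083922]
 [  0.         517.97296045 201.29641825]
 [  0.           0.           1.        ]] [0.46904754 0.1163845  0.90422037] [-2.15509863  2.19543926 -0.06150334]
long_box [(0.86, [312.2, 247.9], 4770)]
short_box [(0.65, [306.5, 150.4], 2787)]
long_box_lever0 [(0.49, [265.8, 247.8], 116), (0.44, [317.6, 246.8], 111), (0.42, [345.4, 249.6], 98)]
short_box_lever0 [(0.63, [311.3, 144.2], 106), (0.45, [280.0, 143.3], 126)]
side [[436.02348779   0.         318.43500424]
 [  0.         436.02348779 203.72462979]
 [  0.           0.           1.        ]] [ 0.41058973 -0.61381356  0.43591417] [-2.03654301  0.18105441 -0.10668464]
long_box [(0.71, [279.4, 223.5], 2064)]
short_box [(0.77, [355.7, 212.1], 1318)]
long_box_lever0 [(0.74, [274.5, 220.3], 186), (0.68, [271.4, 204.5], 104), (0.52, [270.9, 195.9], 77), (0.44, [273.7, 185.7], 66)]
short_box_lever0 [(0.43, [357.0, 198.5], 149), (0.41, [357.9, 184.9], 65)]
```

View pics/top0.png

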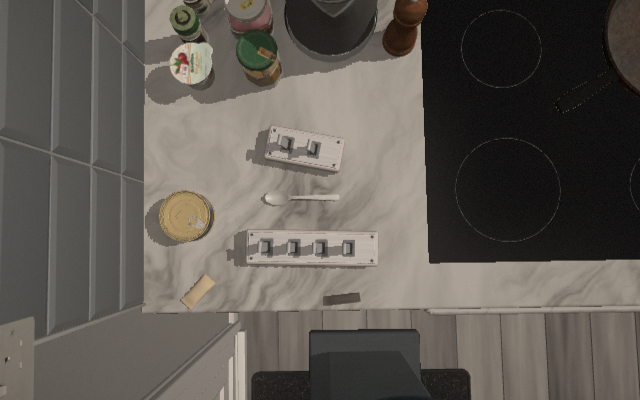

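View pics/side0.png

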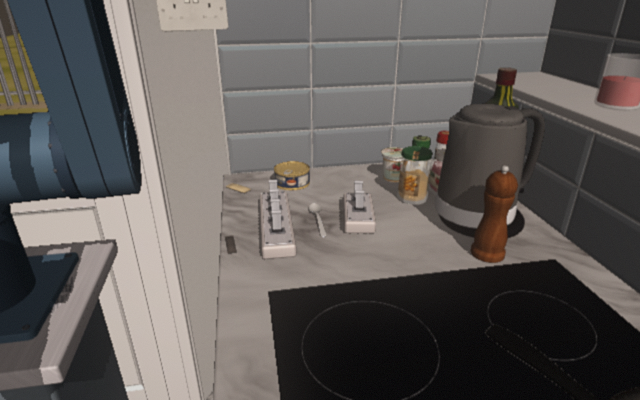

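The top view shows the long box at about (312,248) with four levers and the short one at (305,148) with two. The side view shows both as well. Next I'll zoom in and fit the pose.

```bash
cat > h.py <<'E'
import numpy as np, cv2, pickle
from scipy.spatial.transform import Rotation as R
d=pickle.load(open("d.pkl","rb"))
def ray(n,px):
    g=d[n]; r=R.from_rotvec(g["attitude"]).as_matrix()@np.linalg.solve(g["K"],[px[0],px[1],1]); return np.array(g["xyz"]),r
def atz(n,px,z):
    o,r=ray(n,px); return o+r*(z-o[2])/r[2]
def proj(n,P):
    g=d[n]; c=R.from_rotvec(g["attitude"]).as_matrix().T@(np.asarray(P)-g["xyz"]).T; u=g["K"]@c; return (u[:2]/u[2]).T
def box(x,y,t,P): 
    P=np.atleast_2d(P); c,s=np.cos(t),np.sin(t); return np.c_[x+c*P[:,0]-s*P[:,1], y+s*P[:,0]+c*P[:,1], P[:,2]]
E
python3 - <<'E'
from h import *
from scipy.optimize import minimize
from scipy.spatial import ConvexHull
for q,L in (("long_box",.225),("short_box",.133)):
    m={n:d[n,q][0]["mask"].astype(np.uint8) for n in ("top","side")}
    rect=cv2.minAreaRect(cv2.findNonZero(m["top"])); c=cv2.boxPoints(rect)
    W=np.array([atz("top",p,.03) for p in c]); print(q,rect,W.round(3).tolist())
    P0=W.mean(0); 
    def sil(v,n):
        t=v[2]; im=np.zeros((1600,2560),np.uint8)
        C=np.array([[a*.03,b*L/2,z] for a in(-1,1) for b in(-1,1) for z in(0,.03)])
        hs=[C]
        ys=(.075,.029,-.017,-.063) if L>.2 else (.029,-.017)
        hs+= [np.array([[a*.009,y0+b*.0025+np.sin(.35)*l,.03+l*np.cos(.35)] for a in(-1,1) for b in(-1,1) for l in (0,.04)]) for y0 in ys]
        for H in hs:
            p=(proj(n,box(v[0],v[1],t,H))+.5)*4
            cv2.fillConvexPoly(im,cv2.convexHull(p.astype(np.int32)),255)
        return cv2.resize(im,(640,400),interpolation=cv2.INTER_AREA)/255.
    for ns in (("top",),("side",),("top","side")):
        f=lambda v:sum(abs(sil(v,n)-m[n]).sum()/m[n].sum() for n in ns)
        best=min((minimize(f,[P0[0],P0[1],t],method="Nelder-Mead",options=dict(initial_simplex=[[P0[0],P0[1],t],[P0[0]+.01,P0[1],t],[P0[0],P0[1]+.01,t],[P0[0],P0[1],t+.08]])) for t in (-.2,-.1,0,.1,.2)),key=lambda r:r.fun)
        print(ns,best.x.round(4),round(best.fun,3))
    v=best.x
    for n in ("top","side"):
        im=d[n]["image"][:,:,::-1]; k=4
        ctr=proj(n,box(*v,[[0,0,.03]]))[0].astype(int); x0,y0=ctr-[90,65]
        cr=cv2.resize(im[y0:y0+130,x0:x0+180],None,fx=k,fy=k,interpolation=cv2.INTER_CUBIC)
        ys=(.075,.029,-.017,-.063) if L>.2 else (.029,-.017)
        top=np.array([[-.03,-L/2,.03],[.03,-L/2,.03],[.03,L/2,.03],[-.03,L/2,.03]])
        p=((proj(n,box(*v,top))+.5-[x0,y0])*k).astype(np.int32)
        cv2.polylines(cr,[p],True,(0,0,255),1)
        for y in ys:
            a=((proj(n,box(*v,[[0,y,.03],[0,y+.04*np.sin(.35),.03+.04*np.cos(.35)]]))+.5-[x0,y0])*k).astype(int)
            cv2.line(cr,tuple(map(int,a[0])),tuple(map(int,a[1])),(0,255,0),1)
        cv2.imwrite(f"pics/fit_{q}_{n}.png",cr)
E
```

```text
long_box ((311.49359130859375, 247.8299560546875), (133.57675170898438, 36.449440002441406), 1.1123995780944824) [[0.429, 0.254, 0.03], [0.49, 0.252, 0.03], [0.482, 0.027, 0.03], [0.421, 0.03, 0.03]]
('top',) [ 0.4564  0.1415 -0.0366] 0.03
('side',) [ 0.4574  0.1477 -0.0389] 0.117
('top', 'side') [ 0.4563  0.1424 -0.036 ] 0.164
short_box ((303.71197509765625, 148.58399963378906), (77.27851104736328, 37.387054443359375), 10.30484676361084) [[0.606, 0.222, 0.03], [0.67, 0.21, 0.03], [0.643, 0.08, 0.03], [0.58, 0.093, 0.03]]
('top',) [ 0.6265  0.1509 -0.2051] 0.046
('side',) [ 0.6289  0.1557 -0.2113] 0.106
('top', 'side') [ 0.6271  0.1504 -0.2065] 0.168
```

View pics/fit_long_box_top.png

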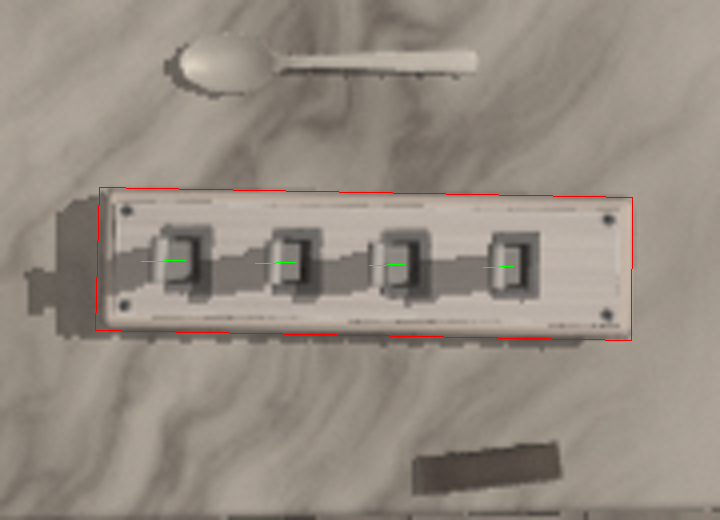

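View pics/fit_long_box_side.png

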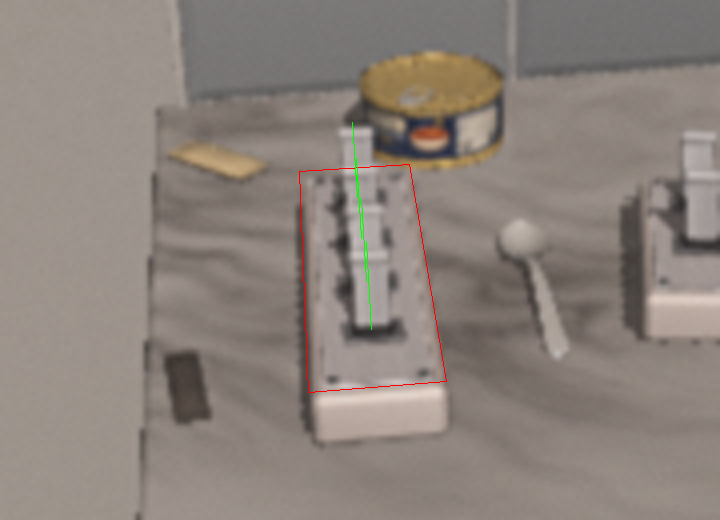

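The fit agrees with both pictures. The box top outlines match to within 2–3 mm, and the drawn lever lines sit about 3 mm too far left, so I take y ≈ 0.140. All the levers are on. Now I'll work out the targets.

Run:
```python
from h import *
from plant import *
s=state(); M=R.from_rotvec(s["tool_rot"]).as_matrix(); print(M.round(3))
# lever positions: tip triangulation in the two views
tops=[d["top","long_box_lever0"],d["top","short_box_lever0"]]
for yaw_name,ax in (("x along -row",[0,-1]),("x along +row",[0,1]),("x along +x",[1,0]),("x -x",[-1,0])):
    t=-.036;c,si=np.cos(t),np.sin(t); a=np.array([c*ax[0]-si*ax[1],si*ax[0]+c*ax[1],0])
    T=np.c_[a,np.cross([0,0,-1],a),[0,0,-1]]
    print(yaw_name,"turn in tool frame",R.from_matrix(M.T@T).as_rotvec().round(3))
for b in (.125,-.115): print(b,box(.4563,.140,-.036,[[0,b,.055]]).round(4))
```

```text
[[ 0.306 -0.952 -0.   ]
 [-0.952 -0.306  0.   ]
 [-0.     0.    -1.   ]]
x along -row turn in tool frame [0.    0.    0.347]
x along +row turn in tool frame [-0.     0.    -2.795]
x along +x turn in tool frame [-0.     0.    -1.224]
x -x turn in tool frame [0.    0.    1.918]
0.125 [[0.4608 0.2649 0.055 ]]
-0.115 [[0.4522 0.0251 0.055 ]]
```

Emit:
apply_moves(plan=[0,0,0,0,0,0.1157,1,0,0,0,0,0,0.1157,1,0,0,0,0,0,0.1157,1,-0.02,-0.01,0,0,0,0,1,-0.03,-0.015,0,0,0,0,1,-0.035,-0.0175,0,0,0,0,1,-0.035,-0.0175,0,0,0,0,1,-0.035,-0.0175,0,0,0,0,1,-0.035,-0.0175,0,0,0,0,1,-0.035,-0.0175,0,0,0,0,1], newtons=60)

```text
clock: 1.5
eef_pos: [0.2893, -0.3015, 0.2315]
tool_rot: [2.18, -2.262, 0.001]
force: [0.9, 0.0, 0.1]
gripper_width: 0.001
```

Emit:
apply_moves(plan=[-0.035,-0.0175,0,0,0,0,1,-0.035,-0.0175,0,0,0,0,1,-0.035,-0.0175,0,0,0,0,1,-0.035,-0.0175,0,0,0,0,1,-0.035,-0.0175,0,0,0,0,1,-0.035,-0.014,0,0,0,0,1,-0.035,-0.01,0,0,0,0,1,-0.035,0,0,0,0,0,1,-0.035,0,0,0,0,0,1,-0.035,0,0,0,0,0,1])

```text
clock: 2.5
eef_pos: [0.4129, 0.0443, 0.2315]
tool_rot: [-2.181, 2.261, -0.001]
force: [0.3, -0.0, 0.3]
gripper_width: -0.001
```

Emit:
apply_moves(plan=[-0.035,-0.007,0,0,0,0,1,-0.035,-0.007,0,0,0,0,1,-0.035,-0.007,0,0,0,0,1,-0.035,-0.007,0,0,0,0,1,-0.03,-0.006,0,0,0,0,1,-0.02,-0.003,0,0,0,0,1,0,0,0,0,0,0,1,0,0,0,0,0,0,1])

```text
clock: 3.3
eef_pos: [0.4565, 0.2313, 0.2311]
tool_rot: [2.182, -2.259, 0.0]
force: [0.0, -0.4, 0.2]
gripper_width: -0.001
```

Run:
```python
from plant import *
import numpy as np
from scipy.spatial.transform import Rotation as R
s=state(); M=R.from_rotvec(s["tool_rot"]).as_matrix()
print(s["eef_pos"],M.round(3)); print((M.T@(np.array([.4608,.2649,.055])-s["eef_pos"])).round(4)); print((M.T@(np.array([.4522,.0251,.055])-np.array([.4608,.2649,.055]))).round(4))
```

```text
[0.45653846 0.23128473 0.23111594] [[-0.035 -0.999 -0.001]
 [-0.999  0.035 -0.001]
 [ 0.001  0.    -1.   ]]
[-0.0339 -0.0032  0.1761]
[2.4e-01 2.0e-04 2.0e-04]
```

Emit:
apply_moves(plan=[-0.02,-0.002,0,0,0,0,1,-0.016,-0.001,0,0,0,0,1,0,0,0.03,0,0,0,1,0,0,0.04,0,0,0,1,0,0,0.04,0,0,0,1,0,0,0.03,0,0,0,1,0,0,0.02,0,0,0,1,0,0,0.01,0,0,0,1,0,0,0,0,0,0,1,0,0,0,0,0,0,1])

```text
clock: 4.3
eef_pos: [0.4619, 0.2673, 0.0622]
tool_rot: [-2.18, 2.261, -0.001]
force: [0.2, 0.7, -0.0]
gripper_width: 0.003
```

Run:
```python
from plant import *
import cv2
for n in ("top","side"):
    g=get_image(n); im=g["image"][:,:,::-1]
    im=im[170:300,200:420] if n=="top" else im[120:270,190:410]
    cv2.imwrite(f"pics/{n}1.png",cv2.resize(im,None,fx=3.5,fy=3.5,interpolation=cv2.INTER_CUBIC))
print(state()["eef_pos"])
```

```text
[0.46221659 0.26752837 0.06273913]
```

View pics/side1.png

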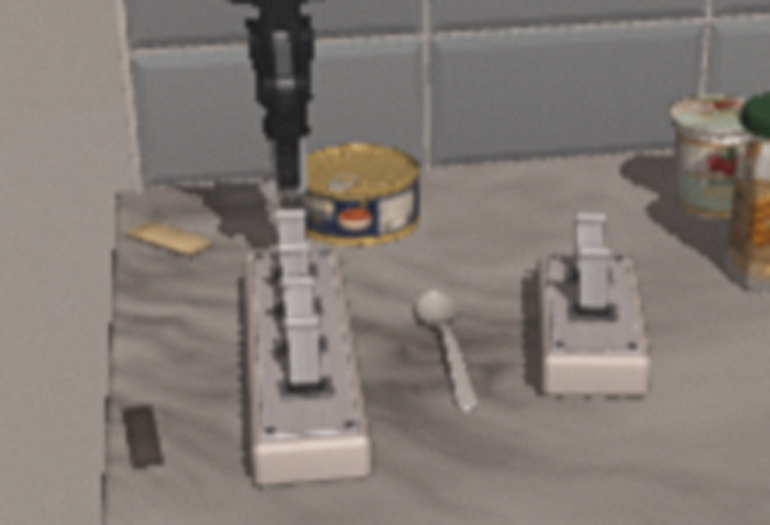

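View pics/top1.png

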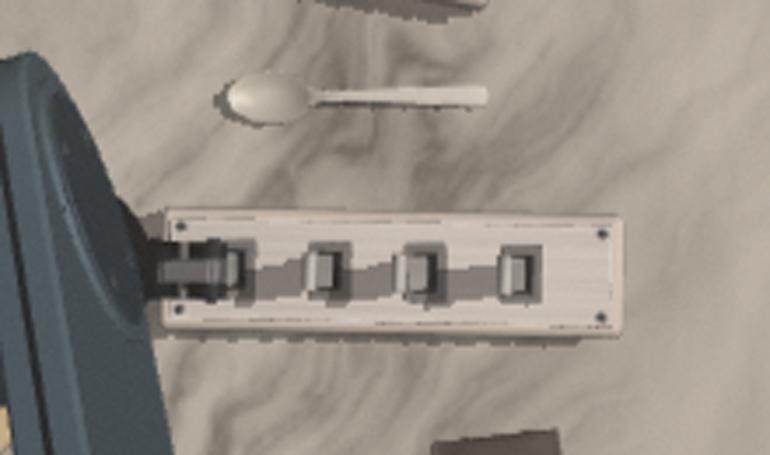

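The closed finger stands left of lever 1 in line with the row: it and the lever are both near column 290 in the side crop, and both near row 270 in the top crop. I'll lower it about 7 mm and drag.

Emit:
apply_moves(plan=[0,0.001,0.005,0,0,0,1,0,0,0.0025,0,0,0,1,0,0,0,0,0,0,1,0.006,0,0,0,0,0,1,0.01,0,0,0,0,0,1,0.012,0,0,0,0,0,1,0.012,0,0,0,0,0,1,0.012,0,0,0,0,0,1,0.012,0,0,0,0,0,1,0,0,0,0,0,0,1])

```text
clock: 5.4
eef_pos: [0.4578, 0.2015, 0.0539]
tool_rot: [2.178, -2.263, 0.0]
force: [-0.4, -0.0, -0.1]
gripper_width: -0.003
```

Emit:
apply_moves(plan=[0.008,0,0,0,0,0,1,0.01,0,0,0,0,0,1,0.01,0,0,0,0,0,1,0.01,0,0,0,0,0,1,0.01,0,0,0,0,0,1,0.01,0,0,0,0,0,1,0.01,0,0,0,0,0,1,0.01,0,0,0,0,0,1,0.01,0,0,0,0,0,1,0,0,0,0,0,0,1])

```text
clock: 6.4
eef_pos: [0.4545, 0.1139, 0.0537]
tool_rot: [2.179, -2.262, 0.0]
force: [0.1, 0.1, -0.3]
gripper_width: -0.001
```

Emit:
apply_moves(plan=[0.008,0,0,0,0,0,1,0.01,0,0,0,0,0,1,0.01,0,0,0,0,0,1,0.01,0,0,0,0,0,1,0.01,0,0,0,0,0,1,0.01,0,0,0,0,0,1,0.01,0,0,0,0,0,1,0.01,0,0,0,0,0,1,0.01,0,0,0,0,0,1,0,0,0,0,0,0,1])

```text
clock: 7.4
eef_pos: [0.4515, 0.0261, 0.0538]
tool_rot: [2.179, -2.263, 0.001]
force: [-0.4, -0.6, 0.1]
gripper_width: 0.001
```

Run:
```python
from plant import *
import cv2
for n in ("top","side"):
    g=get_image(n); im=g["image"][:,:,::-1]
    im=im[170:300,200:420] if n=="top" else im[120:270,190:410]
    cv2.imwrite(f"pics/{n}2.png",cv2.resize(im,None,fx=3.5,fy=3.5,interpolation=cv2.INTER_CUBIC))
print(state()["eef_pos"],state()["force"])
```

```text
[0.45139249 0.02709368 0.05380307] [-0.68253449 -0.49120693  0.45830572]
```

View pics/side2.png

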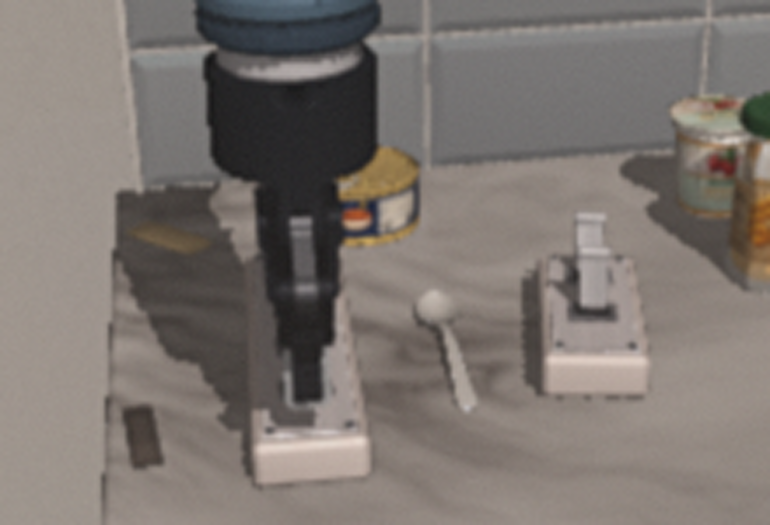

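View pics/top2.png

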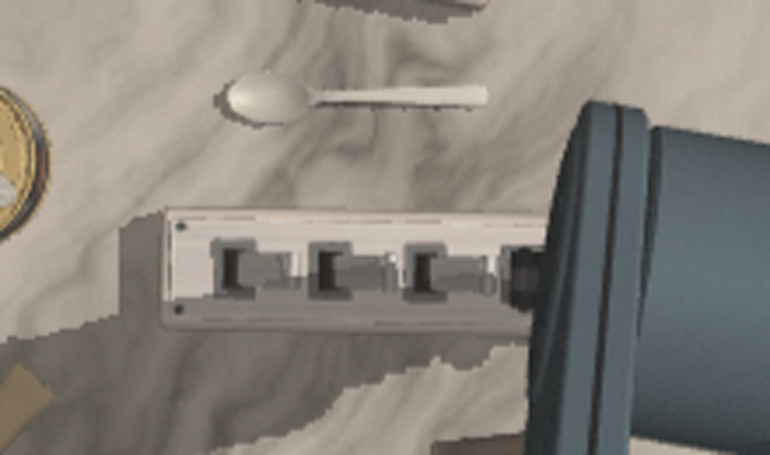

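Levers 1–3 lie over. The fourth is hidden by the hand, so I'll run another 25 mm at the same height to pass it before lifting.

Emit:
apply_moves(plan=[0.008,0,0,0,0,0,1,0.01,0,0,0,0,0,1,0.01,0,0,0,0,0,1,0,0,0,0,0,0,1,0,0,0,0,0,0,1])

```text
clock: 8.0
eef_pos: [0.4504, -0.0009, 0.0538]
tool_rot: [-2.179, 2.263, 0.0]
force: [0.7, 0.7, 0.4]
gripper_width: -0.001
```

Run:
```python
from plant import *
import cv2
for n in ("top","side"):
    g=get_image(n); im=g["image"][:,:,::-1]
    im=im[170:300,200:420] if n=="top" else im[120:270,190:410]
    cv2.imwrite(f"pics/{n}3.png",cv2.resize(im,None,fx=3.5,fy=3.5,interpolation=cv2.INTER_CUBIC))
print(state()["eef_pos"],state()["force"])
```

```text
[ 0.4503073  -0.00050213  0.05378925] [ 0.01849083 -0.00389041  0.38566319]
```

View pics/side3.png

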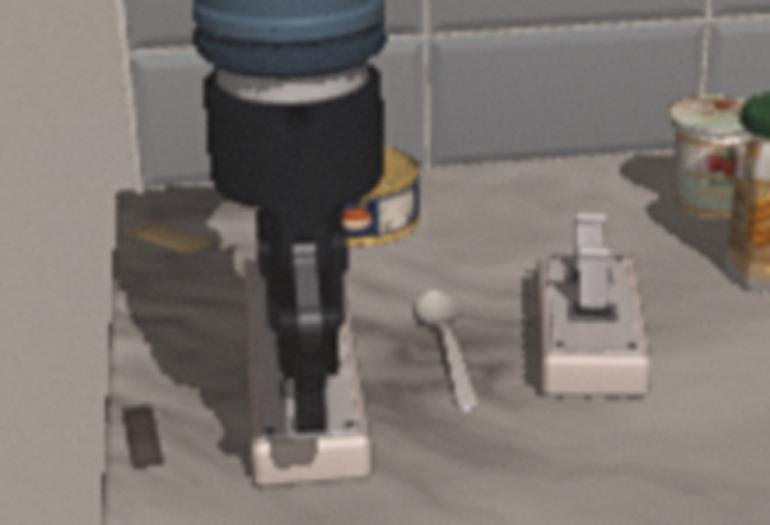

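View pics/top3.png

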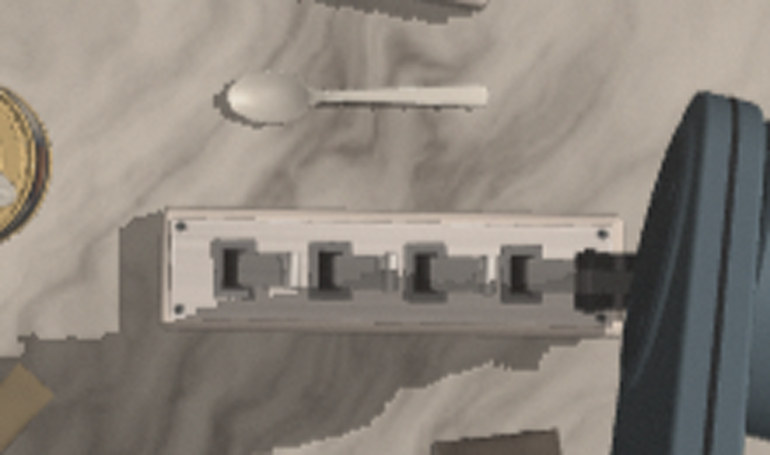

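All four lie to the right (sockets at crop columns 230, 325, 422 and 520, with each paddle to the right of its socket). The finger is past the last one, so I'll lift straight up and check.

Emit:
apply_moves(plan=[0.005,0,-0.01,0,0,0,1,0,0,-0.03,0,0,0,1,0,0,-0.04,0,0,0,1,0,0,-0.04,0,0,0,1,0.03,0,-0.03,0,0,0,1,0.035,0,0,0,0,0,1,0.035,0,0,0,0,0,1,0.035,0,0,0,0,0,1,0.02,0,0,0,0,0,1,0,0,0,0,0,0,1])

```text
clock: 9.1
eef_pos: [0.4446, -0.1629, 0.2045]
tool_rot: [2.177, -2.264, 0.002]
force: [-0.3, 0.4, -1.0]
gripper_width: 0.001
```

Run:
```python
from plant import *
import cv2
for n in ("top","side"):
    g=get_image(n); im=g["image"][:,:,::-1]
    im=im[110:290,200:420] if n=="top" else im[120:270,190:410]
    cv2.imwrite(f"pics/{n}4.png",cv2.resize(im,None,fx=3.3,fy=3.3,interpolation=cv2.INTER_CUBIC))
print(state()["eef_pos"],state()["force"])
```

```text
[ 0.44432837 -0.16025179  0.20415708] [ 0.01567197  0.5721404  -0.34887705]
```

View pics/side4.png

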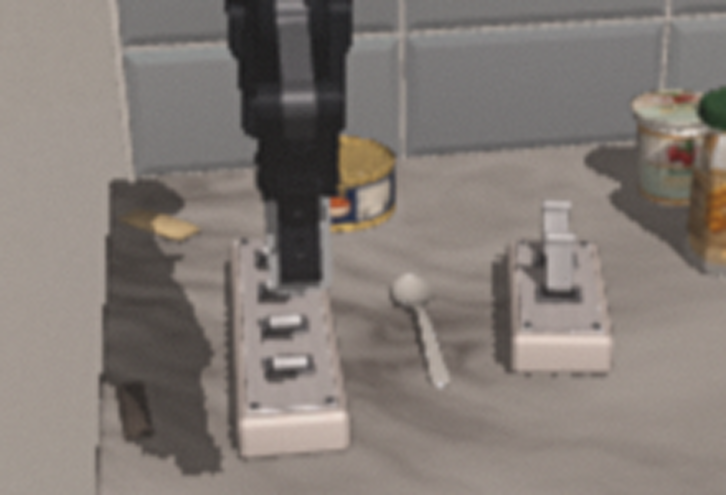

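View pics/top4.png

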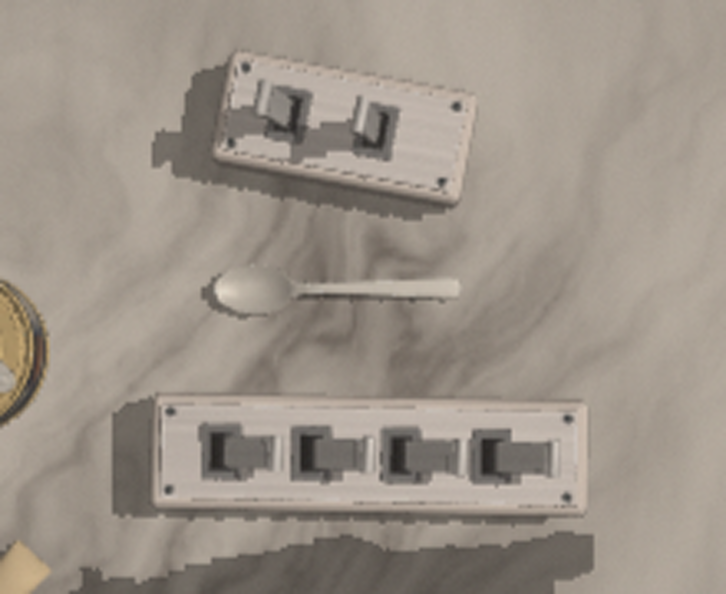

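The top view shows all four long-box levers over to the right, with tips at crop columns 278, 368, 458 and 554. Both short-box levers still lean left, at (262,100) and (360,115).

```bash
python3 -c "
from plant import *
print(close_job())"
```

```text
the job is handed in; nothing more can be done
None
```

All four levers of the long box are switched off, and the job is handed in. I did it in one left-to-right drag with the closed fingertip about 54 mm above the worktop. I lifted only after the picture showed the fourth lever over and the finger past it.

- **Last checks:** the final top view shows all four long-box levers lying to the right. The side view confirms the two nearest the camera; the hand covered most of the other two. Both short-box levers still lean left (on).
- **Limits:** the job took about 9 s of the 35 s allowed. Force readings at the end of each move stayed near 1 N or less, and the hand ended clear of everything at z ≈ 0.20 m.
- **Disagreement:** the top and side views put the long box's position along the row about 6 mm apart. I used about 2 mm less than the combined fit, because the levers drawn from it came out about 3 mm too far left in the top picture. I also ran the drag about 25 mm past its planned end, because the hand hid the fourth lever.

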